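# Load the washer basket, beaker turned mouth down

## Task

Load the wire washer basket for the glassware washer: the beaker standing mouth down on the basket floor, the rubber stopper beside it and the forceps lying flat on the floor. The beaker stands the wrong way up; turn it over in two goes: lay it on its side in the groove of the white V-shaped rest, let go of it there, then take it afresh and turn it the rest of the way. Set the beaker down without dropping it, and leave the eyepiece, the black lens and the coverslip box where they are.

Things in the scene. Friction and masses are not known exactly. Their poses are not given: they have to be found in the camera images.
- beaker: clear empty glass beaker (plain, 71 mm tall; body 50 mm in diameter, slightly tapered, the upper 9 mm flares to a 55 mm rim with a small spout, 58 mm over the spout). The only beaker. Origin: centre of the outer bottom; z runs from the bottom to the mouth (up at the start). 50 g.
- stopper: solid rubber stopper, a tapered plug 24 mm tall, 27 mm in diameter at the top and about 23 mm at the bottom, standing on the bench narrow end down. Origin: centre of the underside; z up. 12 g.
- forceps: steel dissecting forceps lying flat on the bench, closed and rigid, 130 mm long (along its y), 12 mm wide (x), 10 mm thick (z), grasped across the middle. Origin: centre of the underside.
- basket: fixed low basket of steel wire, 201 mm (x) by 271 mm (y) outside, rim 43 mm above the bench; inside 191 by 261 mm; the floor is flat to things, 10 mm above the bench, so the walls stand 33 mm above the floor. Origin: centre of the underside, on the bench.
- basket_in (a point): centre of the top of the basket's floor (10 mm above the bench); x and y along the basket's sides, z up.
- cradle: fixed white plastic V-shaped rest on a 74 x 70 x 6 mm foot plate. A 90-degree groove runs along its y; the block is 42 mm wide (x), 44 mm long (y), 36 mm high at the cheeks, groove bottom 15 mm above the bench. The fingers can pass on both sides of the cheeks beside a beaker laid in it. Origin: centre of the underside, on the bench.
- cradle_axis (a point): where the axis of the beaker's 50 mm body comes to lie in the groove, over the middle of the rest: 50 mm above the bench; y runs along the groove.
- eyepiece: black microscope eyepiece, 38 mm in diameter, 47 mm tall, standing left of the work; bystander. Origin: centre of the underside.
- lens: black ring-mounted auxiliary lens, 49 mm in diameter, 17 mm tall, lying behind the work; bystander. Origin: centre of the underside.
- coverslip_box: small pale box, 33 x 33 x 16 mm, left of the work; bystander. Origin: centre of the underside.
Not all that is in view belongs to the job. What is shaped like the forceps but blue is not meant. Of the things shaped like the cradle, the white one is meant.

How it is judged:
On the way:
1. the beaker lies on its side in the groove of the rest, let go (angle between beaker's own z axis and vertical between 1.37 and 1.77 rad and horizontal distance between beaker and cradle_axis below 0.075 m and contact force between beaker and cradle above 0.05 N and contact force between beaker and the fingers below 0.02 N and linear speed of beaker below 0.05 m/s), for 0.15 s.
At the end, for the whole second after the job is handed in: The beaker stands mouth down (within 8 degrees) on the floor of the basket (height within 5 mm), the stopper rests on the floor, upright or on its side, the forceps lie on the floor (level within 7 degrees, within 14 mm of the floor), all inside the walls and at rest (x of beaker in the frame of basket_in between -0.075 and 0.075 m and y of beaker in the frame of basket_in between -0.11 and 0.11 m and z of beaker in the frame of basket_in between 0.066 and 0.076 m and linear speed of each of beaker, stopper, forceps below 0.02 m/s and angle between beaker's own z axis and vertical above 3 rad and x of stopper in the frame of basket_in between -0.09 and 0.09 m and y of stopper in the frame of basket_in between -0.125 and 0.125 m and z of stopper in the frame of basket_in between -0.005 and 0.03 m and x of forceps in the frame of basket_in between -0.095 and 0.095 m and y of forceps in the frame of basket_in between -0.13 and 0.13 m and z of forceps in the frame of basket_in between -0.005 and 0.014 m and angle between forceps's own y axis and vertical between 1.45 and 1.69 rad); the robot touches nothing.
It fails at once if the eyepiece is shifted by more than 20 mm (distance of eyepiece from where it was at the start of the episode above 0.02 m).
It fails at once if the lens is shifted by more than 20 mm (distance of lens from where it was at the start of the episode above 0.02 m).
It fails at once if the coverslip box is shifted by more than 20 mm (distance of coverslip_box from where it was at the start of the episode above 0.02 m).
It fails at once if the beaker is dropped (falls free for more than about 35 mm) (linear speed of beaker above 0.85 m/s and contact force between beaker and the fingers below 0.05 N).
It also fails if it takes over 72 s, if anything falls off the work surface, if the arm or the gripper's body presses on something with over 40 N, if the wrist force passes 120 N, or if a joint passes its speed limit or range.

## Robot

A 7-joint arm with a two-finger parallel gripper is mounted at the origin on a cart in front of the work surface, level with it; the furniture and walls round the work are solid. World frame = base frame: x ahead of the robot, y to its left, z up, the work surface at z = 0. Lengths are in m, angles in rad, forces in N, time in s.
With the tool pointing down it reaches from about 0.35 to 0.9 m from the base axis. Payload 8.1 kg.
Tool frame: the origin (TCP) lies midway between the tips of the shut fingers; the grasp point (between the pads) lies 19 mm behind it; z points along the fingers, y is the line along which they close (so a half turn about z gives the same grasp; the last joint's range is limited). The gripper opens to 92 mm and grips with 3 to 60 N. Pads are 19 mm wide; open, the fingers measure 130 mm over their backs; the gripper's body (75 mm by 190 mm) begins 47 mm behind the grasp point.
Start: joints at [-1.312, 0.434, 0.025, 1.573, -0.012, 1.134, -0.075], TCP at [0.221, 0.585, 0.227] pointing down, gripper open.
Joint ranges: [-2.62, 2.62], [-0.44, 2.09], [-1.27, 1.32], [0.08, 2.57], [-1.32, 4.46], [0.12, 2], [-2.74, 2.74]. Speed limits (rad/s): [2.22, 2.22, 3.01, 3.01, 3.14, 3.14, 3.14].

## Interface

Orientations are given as a rotation vector (axis times angle).
In Python, from cell import observe, cams, job gives the robot as it stands. The module is installed in compiled form; this text tells all that it offers.
- The arm moves only by the tool step_arm, never from a script. Its argument "steps" is a list of rows, each a list of 6 numbers: the shift along the world's x, y, z in mm, then the turn, a rotation vector about the world's x, y, z in rad. In form: [[dx, dy, dz, rx, ry, rz], ...]. A call has 1 to 20 rows; each row shifts and turns the commanded pose from where the row before left it; what a row does not reach is not made up. A row lasts 1/12 s, in which the tool goes at most 41.7 mm and 7.16 degrees, less where a joint would pass 70% of its speed; a pose out of reach is approached as far as the arm can. A call with a gripper value outside its range is refused whole. "gripper" is the opening, from 0 (shut) to 1 (fully open), set as the call begins (left out, the last holds). The fingers move at their own pace and stop on an object; "force" is the grip in N (left out, the last holds). Time passes only in rows, so rows that do not move let the fingers close. It gives the time, the measured TCP pose, the force, the opening and the grip force at its end, in the units of the state.
- observe(): the state, without advancing time (a new reading comes with each control period).
- cams.get_image(name): name is "scene" or "top"; returns the picture (400x640x3 uint8, red, green, blue); there is no depth.
- cams.get_calibration(name): a dict with "fov_y" (degrees; the focal length in pixels is half the picture's height over the tangent of half this angle, whatever the lens; pixels are square), "cx", "cy" (the principal point, pixels), "dist_coeffs" ([k1, k2, p1, p2, k3] as OpenCV has them; the pictures are not rectified), "world_to_cam" (4x4, takes a point from world to camera coordinates). Camera axes: x right, y up, looking along -z (the intrinsics and any distortion apply to the point x, -y, -z); pixel columns grow to the right and rows downward; lengths in m; the calibration is good to about 2 mm. A picture is of the moment at which its call begins. get_calibration takes no time and is no camera call.
- job.sign_off(): hands the job in; it is judged then, once.
The state is a dict: "clock": time; "joints": joint angles; "dq": joint speeds; "joint_efforts": joint torques, N m; "position": TCP position; "ee_rot": TCP orientation; "force": force on the tool from outside, world axes, zero at the start; "ft_torque": the same for the moment, N m; "width": opening from 0.0 (shut) to 1.0 (fully open); "gripper_force": force on a finger pad.
Only numpy, scipy, OpenCV 4.12 (cv2) and the standard library are available. Lean on these libraries where they do the work, as an engineer would, in place of code of your own. Each camera call takes 0.05 s, during which the arm holds its last target. There are 200 camera calls.

## Working session

There is one attempt and no reset: what is moved stays moved. The work goes in short steps, Python scripts to look and compute and a tool call to move; the robot and the scene stay as the last step left them, time stands still between calls to the robot, and variables do not carry over. Pictures are saved under pics/ and viewed, at most 11 in all, crops included, and the job is handed in when it is done.

Besides the shell and the picture viewer there is one more tool, called after "Emit:" as name([rows], argument=value, ...), one row to a line, values as JSON. step_arm: Moves the arm, as the interface text tells. Its arguments: {"type":"object","properties":{"steps":{"type":"array","items":{"type":"array","items":{"type":"number"}}},"gripper":{"type":"number"},"force":{"type":"number"}},"required":["steps"]}

```bash
mkdir -p pics
cat > h.py <<'E'
import numpy as np, cv2
from cell import observe, cams, job
from scipy.spatial.transform import Rotation as R
def cal(n):
    c=cams.get_calibration(n); f=200/np.tan(np.radians(c['fov_y'])/2)
    K=np.array([[f,0,c['cx']],[0,f,c['cy']],[0,0,1.]]); return K,np.array(c['dist_coeffs'],float),np.array(c['world_to_cam'])
def ray(n,p):
    K,d,T=cal(n); u=cv2.undistortPoints(np.array(p,float).reshape(-1,1,2),K,d).reshape(-1,2)
    v=np.c_[u[:,0],-u[:,1],-np.ones(len(u))]@T[:3,:3]; o=-T[:3,:3].T@T[:3,3]; return o,v
def plane(n,p,z):
    o,v=ray(n,p); return o+v*((z-o[2])/v[:,2])[:,None]
def proj(n,P):
    K,d,T=cal(n); q=np.atleast_2d(P)@T[:3,:3].T+T[:3,3]; q=q*[1,-1,-1]
    return cv2.projectPoints(q,np.zeros(3),np.zeros(3),K,d)[0].reshape(-1,2)
def tri(a,b):
    (o1,v1),(o2,v2)=ray('scene',a),ray('top',b); v1=v1[0];v2=v2[0]
    s=np.linalg.lstsq(np.c_[v1,-v2],o2-o1,rcond=None)[0]; p,q=o1+s[0]*v1,o2+s[1]*v2; return (p+q)/2,np.linalg.norm(p-q)
def save(n,name):
    i=cams.get_image(n); cv2.imwrite(f'pics/{name}.png',i[:,:,::-1]); return i
E
python3 - <<'E'
from h import *
np.set_printoptions(precision=3,suppress=True)
for n in('scene','top'): save(n,n+'0'); K,d,T=cal(n); print(n,K[0,0],d,-T[:3,:3].T@T[:3,3],-T[2,:3])
print(observe())
E
```

```text
scene 371.3191125232632 [-0.03  0.    0.    0.    0.  ] [ 0.116 -0.539  0.508] [ 0.517  0.695 -0.5  ]
top 433.1129247468031 [-0.042  0.     0.     0.     0.   ] [0.465 0.081 1.351] [ 0.065 -0.017 -0.998]
{'clock': 0.1, 'joints': array([-1.312,  0.435,  0.025,  1.574, -0.012,  1.134, -0.075]), 'dq': array([ 0.001, -0.001, -0.003, -0.003,  0.001, -0.   ,  0.003]), 'joint_efforts': array([  0.004, -66.913,   0.989, -31.515,  -0.06 ,   0.037,   0.   ]), 'position': array([0.221, 0.584, 0.226]), 'ee_rot': array([-0.565, -3.09 ,  0.002]), 'force': array([ 1.285, -0.339,  0.157]), 'ft_torque': array([ 0.001,  0.027, -0.   ]), 'gripper_force': 0.0, 'width': 1.0029252362550787}
```

View pics/scene0.png

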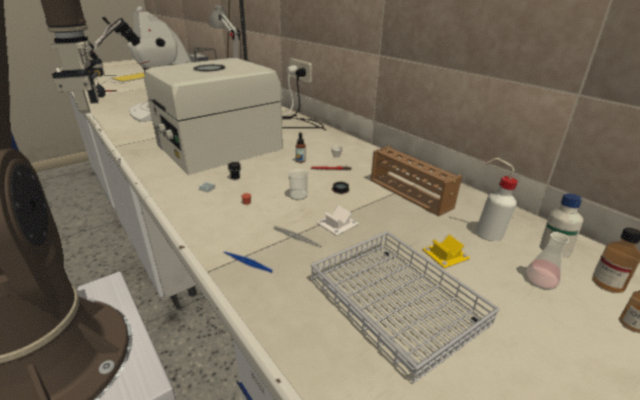

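View pics/top0.png

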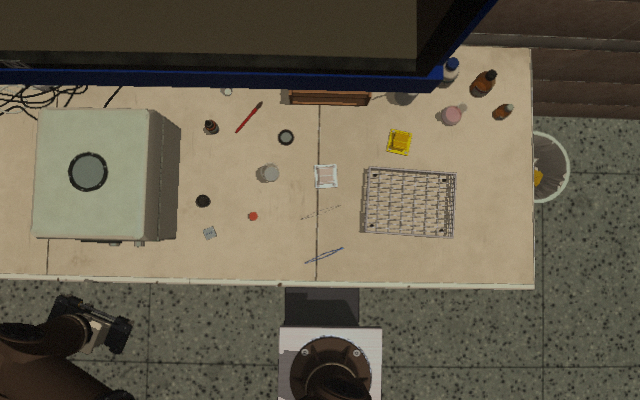

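Scene view candidates:
- **Beaker:** glass at scene (299,185) / top (268,172). The pink flask at (545,265) and the small cup at (337,152) are not it.
- **Stopper:** red at (247,198) / (253,216).
- **Forceps:** grey at (298,236) / (320,213). The blue one at (248,261) and the red pen at (331,168) are not meant.
- **Cradle:** white at (338,220) / (326,176). The yellow one is not meant.
- **Basket:** (403,300) / (408,203).

Next is one close crop to check these choices.

Run:
```python
import cv2,numpy as np
a=cv2.imread('pics/scene0.png')[150:270,220:370]; b=cv2.imread('pics/top0.png')[120:270,190:350]
a=cv2.resize(a,None,fx=2.6,fy=2.6,interpolation=2);b=cv2.resize(b,None,fx=2.5,fy=2.5,interpolation=2)
c=np.zeros((400,800,3),np.uint8);c[:a.shape[0],:a.shape[1]]=a;c[:b.shape[0],400:400+b.shape[1]]=b[:400]
cv2.imwrite('pics/crop0.png',c)
```

```text
(no output)
```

View pics/crop0.png

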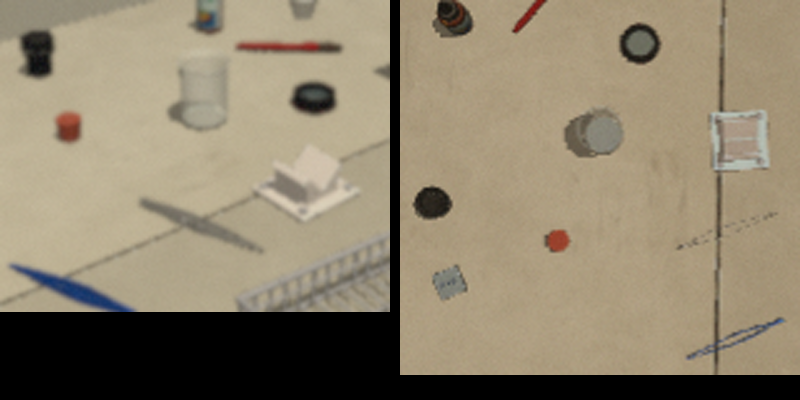

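The crop confirms the choices: the glass beaker at crop (204,90) / (600,132), the red stopper at (68,127) / (557,241), the steel forceps from (678,247) to (778,213), and the white cradle at (740,140).

Run:
```python
from h import *
np.set_printoptions(precision=4,suppress=True)
S=cv2.imread('pics/scene0.png');T=cv2.imread('pics/top0.png')
def comp(I,m,box,k=1):
    x0,y0,x1,y1=box; M=np.zeros(m.shape,np.uint8);M[y0:y1,x0:x1]=m[y0:y1,x0:x1]*255
    if k>1:M=cv2.morphologyEx(M,cv2.MORPH_CLOSE,np.ones((k,k)))
    n,l,s,c=cv2.connectedComponentsWithStats(M);i=1+s[1:,4].argmax();return l==i,c[i],s[i]
def red(I): J=I.astype(int);return (J[...,2]-J[...,1]>60)
_,cs,ss=comp(S,red(S),(235,185,260,210));_,ct,st=comp(T,red(T),(240,205,265,228))
print('stopper',cs,ss,ct,st,tri(cs,ct),plane('top',[ct],.018))
# cradle plate in top
w=(T.min(2)>170); m,c,s=comp(T,w,(305,155,350,195),5)
r=cv2.minAreaRect(np.argwhere(m)[:,::-1].astype(np.float32));print('cradle',r,s)
P=plane('top',cv2.boxPoints(r),.006);print(P,P.mean(0),np.linalg.norm(np.diff(P,axis=0),axis=1))
# basket
hsv=cv2.cvtColor(T,cv2.COLOR_BGR2HSV)
dark=((T.astype(int)[...,2]-T.astype(int)[...,0])<22)
m,c,s=comp(T,dark,(352,158,468,246),7)
r=cv2.minAreaRect(np.argwhere(m)[:,::-1].astype(np.float32));P=plane('top',cv2.boxPoints(r),.043);print('basket',r,s);print(P,P.mean(0),np.linalg.norm(np.diff(P,axis=0),axis=1))
# forceps
m,c,s=comp(T,(T.astype(int).sum(2)<cv2.GaussianBlur(T,(0,0),6).astype(int).sum(2)-45),(297,202,345,224),9);print('f',c,s)
A=plane('top',[(301.2,218.8),(341.2,205.2)],.005);B=plane('scene',[(273.8,227.7),(320.8,246.2)],.005)
for q in(A,B):print('forceps',q,q.mean(0),np.linalg.norm(q[1]-q[0]),np.arctan2(*(q[1]-q[0])[[1,0]]))
# beaker
print('rim top',plane('top',[(270.4,172.8)],.071),'base scene',plane('scene',[(298.5,193.8)],0))
g=cv2.cvtColor(T,cv2.COLOR_BGR2HSV)[155:190,250:290,1];print(g[::2,::2])
print('lens',plane('top',[(286,137)],.017),'eye',plane('top',[(203,201)],.047),'box',plane('top',[(210,233)],.016),'bottle',plane('top',[(210,127)],.06))
```

```text
stopper [246.     197.2353] [242 194   9   9  51] [253.   215.64] [250 212   7   8  50] (array([0.4888, 0.2447, 0.0157]), np.float64(0.0011207187304352491)) [[0.4893 0.2442 0.018 ]]
cradle ((325.4005126953125, 175.5066680908203), (22.350385665893555, 20.554370880126953), 86.18592071533203) [315 164  22  24 134]
[[ 0.6514  0.0585  0.006 ]
 [ 0.6572 -0.0057  0.006 ]
 [ 0.5872 -0.0114  0.006 ]
 [ 0.5815  0.0525  0.006 ]] [0.6193 0.0235 0.006 ] [0.0644 0.0702 0.0642]
basket ((410.109130859375, 201.97207641601562), (90.12751770019531, 65.6185302734375), 4.085616588592529) [ 364  167   93   71 5463]
[[ 0.4476 -0.091   0.043 ]
 [ 0.6469 -0.1029  0.043 ]
 [ 0.6335 -0.3805  0.043 ]
 [ 0.433  -0.3657  0.043 ]] [ 0.5403 -0.235   0.043 ] [0.1996 0.2779 0.201 ]
f [316.8217 212.6879] [300 202  30  22 157]
forceps [[ 0.4827  0.0962  0.005 ]
 [ 0.5275 -0.0274  0.005 ]] [0.5051 0.0344 0.005 ] 0.13145730482812518 -1.22336578511209
forceps [[ 0.4808  0.0942  0.005 ]
 [ 0.5265 -0.0283  0.005 ]] [0.5036 0.0329 0.005 ] 0.13071469200742994 -1.2136545727496435
rim top [[0.6164 0.1897 0.071 ]] base scene [[0
[... 576 characters left out ...]
71 70 70 63]
 [67 64 68 71 73 56 60 45 38 32 36 30 31 32 46 67 63 64 74 69]
 [67 64 68 68 69 75 51 44 31 28 32 30 32 31 51 68 66 66 67 69]
 [67 69 65 68 66 69 66 55 29 34 30 32 25 32 65 72 68 68 70 70]
 [64 68 67 70 68 63 68 67 50 32 27 30 16 53 71 68 69 66 71 68]
 [69 67 67 64 68 68 60 66 69 67 64 63 68 68 67 71 68 66 66 69]
 [68 67 64 62 66 66 66 67 69 69 63 66 66 69 70 66 69 70 69 76]
 [68 67 69 65 65 68 62 67 63 66 67 62 64 66 64 64 67 67 68 67]
 [67 67 67 66 68 67 65 66 68 67 70 63 65 67 68 64 67 67 68 67]
 [66 66 69 68 68 66 68 64 67 66 64 70 68 67 68 67 67 64 69 67]]
lens [[0.7359 0.1488 0.017 ]] eye [[0.5296 0.3923 0.047 ]] box [[0.4334 0.3747 0.016 ]] bottle [[0.7528 0.3765 0.06  ]]
```

```bash
cat > ov.py <<'E'
from h import *
def ov(path,n,box,f,items):
    I=cv2.imread(path) ; x0,y0,x1,y1=box
    I=cv2.resize(I[y0:y1,x0:x1],None,fx=f,fy=f,interpolation=cv2.INTER_CUBIC)
    for P,col in items:
        p=(proj(n,P)-[x0,y0]+.5)*f; cv2.polylines(I,[np.round(p*8).astype(int)],False,col,1,cv2.LINE_AA,3)
    return I
def circ(x,y,z,r): t=np.linspace(0,2*np.pi,60);return np.c_[x+r*np.cos(t),y+r*np.sin(t),0*t+z]
def rect(x,y,z,a,b,yaw):
    q=np.array([[-a,-b],[a,-b],[a,b],[-a,b],[-a,-b]])/2; c,s=np.cos(yaw),np.sin(yaw)
    return np.c_[q@np.array([[c,s],[-s,c]])+[x,y],np.full(5,z)]
E
python3 - <<'E'
from ov import *
bk=[(circ(.626,.198,0,.024),(0,0,255)),(circ(.626,.198,.071,.0275),(0,255,0))]
cr=[(rect(.6193,.0235,.006,.074,.070,.085),(0,0,255)),(rect(.6193,.0235,.036,.042,.044,.085),(0,255,0))]
A=ov('pics/scene0.png','scene',(275,160,325,210),8,bk);B=ov('pics/top0.png','top',(245,150,295,200),8,bk)
C=ov('pics/scene0.png','scene',(313,200,363,237),8,cr);D=ov('pics/top0.png','top',(300,158,350,195),8,cr)
o=np.vstack([np.hstack([A,B]),np.hstack([C,D])]);o=cv2.resize(o,None,fx=.85,fy=.85);print(o.shape);cv2.imwrite('pics/z1.png',o)
E
```

```text
(592, 680, 3)
```

View pics/z1.png

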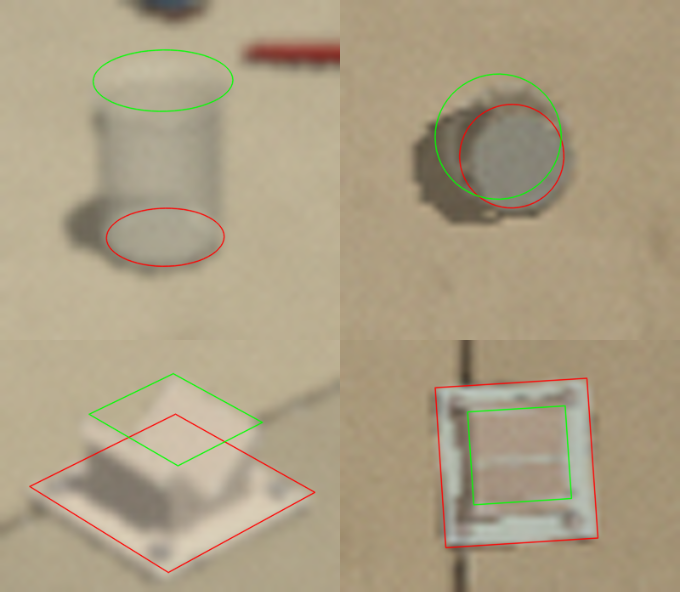

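Red and green are my projected fits. The cradle fit is within about 1 px and its groove (the light line) runs along world y. The beaker base sits slightly down-left of the red circle, so I take the beaker at (0.623, 0.195).

Plan: grasp with the tool tilted 45° about the closing axis (world x), roll -90° into the groove, regrasp, and roll another -90°.

Emit:
step_arm([
  [6,-34,5,0,0,-0.1],
  [6,-34,5,0,0,-0.1],
  [6,-34,5,0,0,-0.1],
  [6,-34,5,0,0,-0.1],
  [6,-34,5,0,0,-0.1],
  [6,-34,5,0,0,-0.1],
  [6,-34,5,0,0,-0.1],
  [6,-34,5,0,0,-0.1],
  [6,-34,5,0,0,-0.1],
  [6,-34,5,0,0,-0.1],
  [6,-34,5,0,0,-0.1],
  [6,-34,5,0,0,-0.1],
  [30,-2,0,0.098,0,0],
  [30,-2,0,0.098,0,0],
  [30,-2,0,0.098,0,0],
  [30,-2,0,0.098,0,0],
  [30,-2,0,0.098,0,0],
  [30,-2,0,0.098,0,0],
  [30,-2,0,0.098,0,0],
  [30,-2,0,0.098,0,0],
], gripper=1, force=20)

```text
clock: 1.77
position: [0.5053, 0.1644, 0.2859]
ee_rot: [-1.795, -1.822, -0.656]
force: [-0.4, 1.9, 0.7]
width: 1.001
gripper_force: 0.0
```

```bash
cat >> h.py <<'E'
R0=np.array([[0,1,0],[1,0,0],[0,0,-1.]])  # columns x=(0,1,0) y=(1,0,0) z=down
def go(g,tilt,yaw=0):
    "remaining mm and world rotvec to bring grasp point to g"
    s=observe(); Rt=(R.from_euler('z',yaw)*R.from_euler('x',tilt)).as_matrix()@R0
    tcp=np.array(g)+.019*Rt[:,2]; d=R.from_matrix(Rt)*R.from_rotvec(s['ee_rot']).inv()
    print('t%.2f'%s['clock'],'mm',np.round((tcp-s['position'])*1000,1),'rot',np.round(d.as_rotvec(),3),'q',np.round(s['joints'],2),'w%.3f'%s['width'])
E
python3 - <<'E'
from h import *
go((.623,.195-.05,.035+.05),.785)
go((.623,.195,.035),.785)
E
```

```text
t1.77 mm [ 117.7   -6.  -214.4] rot [ 0.079 -0.004 -0.017] q [-0.57  0.35  0.82  1.92 -0.96  1.37  0.65] w1.001
t1.77 mm [ 117.7   44.  -264.4] rot [ 0.079 -0.004 -0.017] q [-0.57  0.35  0.82  1.92 -0.96  1.37  0.65] w1.001
```

Emit:
step_arm([
  [20,-1,-30,0.02,0,-0.003],
  [20,-1,-30,0.02,0,-0.003],
  [20,-1,-30,0.02,0,-0.003],
  [20,-1,-30,0.02,0,-0.003],
  [20,-1,-30,0,0,-0.003],
  [18,-1,-30,0,0,0],
  [0,0,-34,0,0,0],
  [0,0,0,0,0,0],
  [0,0,0,0,0,0],
])

```text
clock: 2.52
position: [0.62, 0.158, 0.07]
ee_rot: [-1.764, -1.756, -0.711]
force: [-0.1, 0.1, 0.3]
width: 0.998
gripper_force: 0.0
```

Run:
```python
from ov import *
go((.623,.195-.05,.035+.05),.785)
go((.623,.195,.035),.785)
save('scene','s1');save('top','t1')
bk=[(circ(.623,.195,0,.024),(0,0,255)),(circ(.623,.195,.062,.025),(0,255,0))]
A=ov('pics/s1.png','scene',(250,130,350,220),6,bk);cv2.imwrite('pics/z2.png',A)
```

```text
t2.52 mm [3.  0.4 1.6] rot [ 0.005 -0.013 -0.001] q [-0.31  0.83  0.6   1.8  -1.28  1.33  1.  ] w0.998
t2.52 mm [  3.   50.4 -48.4] rot [ 0.005 -0.013 -0.001] q [-0.31  0.83  0.6   1.8  -1.28  1.33  1.  ] w0.998
```

View pics/z2.png

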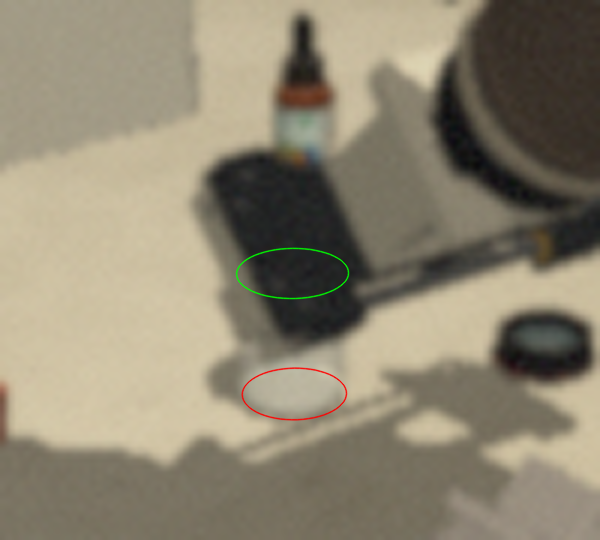

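The red base circle matches the visible base, at crop (293,393), so the beaker position holds. Joint 5 is near its limit, so I ease the tilt to 0.65 while closing in.

Emit:
step_arm([
  [1,8,-8,-0.022,0,0],
  [1,8,-8,-0.022,0,0],
  [1,8,-8,-0.022,0,0],
  [0,8,-8,-0.022,0,0],
  [0,8,-8,-0.022,0,0],
  [0,8,-9,-0.02,0,0],
  [0,0,0,0,0,0],
])

```text
clock: 3.2
position: [0.624, 0.2098, 0.0244]
ee_rot: [-1.842, -1.846, -0.615]
force: [-1.1, 0.9, 1.1]
width: 1.0
gripper_force: 0.0
```

Emit:
step_arm([
  [0,0,0,0,0,0],
  [0,0,0,0,0,0],
  [0,0,0,0,0,0],
  [0,0,0,0,0,0],
  [0,0,0,0,0,0],
  [0,0,0,0,0,0],
], gripper=0, force=15)

```text
clock: 3.7
position: [0.6245, 0.2056, 0.0224]
ee_rot: [-1.848, -1.842, -0.613]
force: [-0.3, -0.1, 0.3]
width: 0.61
gripper_force: 0.0
```

Run:
```python
from h import *
go((.623,.195,.036),.65); print(observe()['force'],observe()['gripper_force'])
go((.619,.085,.12),.65); go((.619,.0235,.12),-.92,.085)
```

```text
t3.70 mm [-1.5  0.9 -1.5] rot [ 0.    -0.009  0.001] q [-0.42  0.85  0.57  1.82 -1.29  1.15  0.93] w0.610
[-0.34303621 -0.08039775  0.28674743] 0.0
t3.70 mm [  -5.5 -109.1   82.5] rot [ 0.    -0.009  0.001] q [-0.42  0.85  0.57  1.82 -1.29  1.15  0.93] w0.610
t3.70 mm [  -4.2 -197.1   86.1] rot [-1.568 -0.073  0.074] q [-0.42  0.85  0.57  1.82 -1.29  1.15  0.93] w0.610
```

Emit:
step_arm([
  [0,0,0,0,0,0],
  [0,0,0,0,0,0],
  [0,0,0,0,0,0],
  [0,0,0,0,0,0],
  [0,0,0,0,0,0],
  [0,0,5,0,0,0],
  [0,0,10,0,0,0],
  [0,0,15,0,0,0],
  [0,0,0,0,0,0],
])

```text
clock: 4.45
position: [0.6259, 0.2061, 0.0559]
ee_rot: [-1.847, -1.844, -0.618]
force: [0.7, -0.7, -0.2]
width: 0.539
gripper_force: 15.0
```

Run:
```python
from h import *
go((.619,.0235,.12),-.92,.085); print(observe()['force'],observe()['gripper_force'])
```

```text
t4.45 mm [  -5.6 -197.6   52.6] rot [-1.569 -0.071  0.071] q [-0.44  0.8   0.59  1.81 -1.25  1.17  0.87] w0.539
[ 0.65671395 -0.68857726 -0.17578154] 14.979869493981823
```

The beaker is held: opening 0.539 × 92 = 49.6 mm, and 15 N. Next I roll it toward the cradle.

Emit:
step_arm([
  [0,-6,20,0,0,0],
  [0,-10,20,-0.05,-0.003,0.003],
  [0,-14,12,-0.1,-0.005,0.005],
  [0,-14,0,-0.1,-0.005,0.005],
  [0,-14,0,-0.1,-0.005,0.005],
  [0,-14,0,-0.1,-0.005,0.005],
  [0,-14,0,-0.1,-0.005,0.005],
  [0,-14,0,-0.1,-0.005,0.005],
  [-1,-14,0,-0.1,-0.005,0.005],
  [-1,-14,0,-0.1,-0.005,0.005],
  [-1,-14,0,-0.1,-0.005,0.005],
  [-1,-14,0,-0.1,-0.005,0.005],
  [-1,-10,0,-0.1,-0.005,0.005],
  [0,-10,0,-0.1,-0.005,0.005],
  [0,-10,0,-0.1,-0.005,0.005],
  [0,0,0,-0.1,-0.005,0.005],
  [0,0,0,-0.1,-0.005,0.005],
  [0,0,0,-0.02,0,0],
  [0,0,0,0,0,0],
])

```text
clock: 6.03
position: [0.6193, 0.0221, 0.1025]
ee_rot: [1.577, 1.736, -0.788]
force: [-0.3, -1.3, -0.0]
width: 0.533
gripper_force: 15.0
```

Run:
```python
from ov import *
go((.619,.03,.12),-.92,.085); print(observe()['force'],observe()['gripper_force'])
cr=[(rect(.6193,.0235,.006,.074,.070,.085),(0,0,255)),(rect(.6193,.0235,.036,.042,.044,.085),(0,255,0))]
save('scene','s2');save('top','t2')
A=ov('pics/s2.png','scene',(280,130,400,250),4,cr);B=ov('pics/t2.png','top',(285,150,360,210),4,cr)
o=np.zeros((480,780,3),np.uint8);o[:,:480]=A;o[:240,480:]=B;cv2.imwrite('pics/z3.png',o)
```

```text
t6.03 mm [ 1.  -7.1  5.9] rot [ 0.003 -0.004 -0.009] q [-1.21  1.24  1.26  1.72 -0.27  0.98  0.01] w0.533
[-0.31401837 -1.32800658 -0.02828562] 14.975391699699685
```

View pics/z3.png

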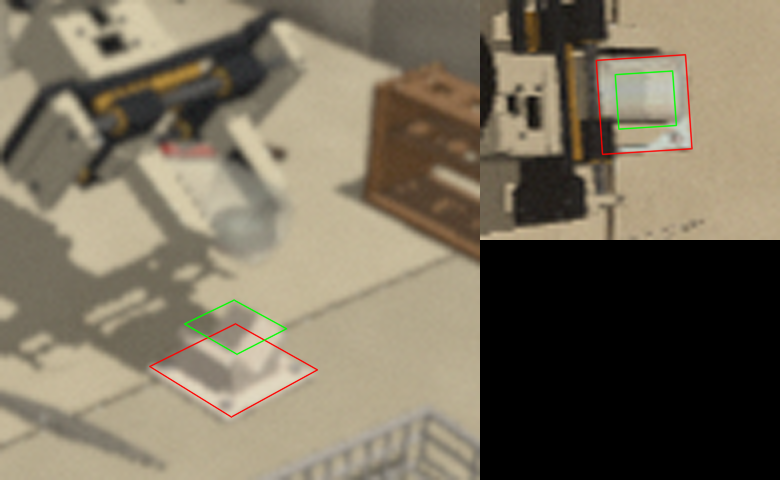

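The beaker is level, mouth toward +y, above the rest (bottom disc at crop (245,230), cradle at (235,365)). Lowering now.

Emit:
step_arm([
  [1,-3,-8,0,0,-0.005],
  [0,-3,-8,0,0,-0.004],
  [0,-1,-8,0,0,0],
  [0,0,-8,0,0,0],
  [0,0,-8,0,0,0],
  [0,0,-8,0,0,0],
  [0,0,-6,0,0,0],
  [0,0,-4,0,0,0],
  [0,0,0,0,0,0],
])

```text
clock: 6.88
position: [0.62, 0.0132, 0.0451]
ee_rot: [1.589, 1.727, -0.792]
force: [-0.2, -0.4, -0.8]
width: 0.538
gripper_force: 15.0
```

Run:
```python
from h import *
go((.619,.03,.05),-.92,.085); print(observe()['force'],observe()['gripper_force'])
```

```text
t6.88 mm [ 0.3  1.7 -6.6] rot [ 0.002 -0.003  0.003] q [-1.19  1.31  1.21  1.73 -0.32  0.93 -0.02] w0.538
[-0.20548769 -0.43514016 -0.84970768] 14.975501705193892
```

Emit:
step_arm([
  [0,1,-2,0,0,0],
  [0,1,-2,0,0,0],
  [0,0,-2,0,0,0],
  [0,0,0,0,0,0],
])

```text
clock: 7.22
position: [0.6203, 0.0153, 0.0401]
ee_rot: [1.589, 1.726, -0.791]
force: [-0.7, 0.3, 0.5]
width: 0.537
gripper_force: 15.0
```

Emit:
step_arm([
  [0,0,-1,0,0,0],
  [0,0,-1,0,0,0],
  [0,0,0,0,0,0],
])

```text
clock: 7.47
position: [0.6202, 0.0148, 0.0395]
ee_rot: [1.59, 1.725, -0.792]
force: [-3.7, 2.0, 6.9]
width: 0.536
gripper_force: 15.3
```

Contact at 6.9 N up. Opening the fingers.

Emit:
step_arm([
  [0,0,0,0,0,0],
  [0,0,0,0,0,0],
  [0,0,0,0,0,0],
  [0,0,0,0,0,0],
  [0,0,0,0,0,0],
  [0,0,0,0,0,0],
  [0,0,0,0,0,0],
  [0,0,0,0,0,0],
  [0,0,0,0,0,0],
  [0,0,0,0,0,0],
], gripper=1)

```text
clock: 8.3
position: [0.6203, 0.0151, 0.0382]
ee_rot: [1.59, 1.726, -0.791]
force: [-0.5, 0.6, -0.0]
width: 1.001
gripper_force: 0.0
```

Run:
```python
from h import *
go((.619,.135,.132),-.92,.085); print(observe()['force'],observe()['gripper_force'])
```

```text
t8.30 mm [  0.  104.9  82.3] rot [ 0.002 -0.002  0.003] q [-1.19  1.32  1.2   1.72 -0.32  0.92 -0.03] w1.001
[-0.49383465  0.63362022 -0.04088453] 0.0
```

Emit:
step_arm([
  [-1,16,12,0,0,0],
  [-1,16,12,0,0,0],
  [-1,16,12,0,0,0],
  [0,-5,3,0.1,0.009,0],
  [0,-5,3,0.108,0.009,0],
  [0,-5,3,0.108,0.009,0],
  [0,-5,3,0.108,0.009,0],
  [0,-5,3,0.108,0.009,0],
  [0,-5,2,0.108,0.009,0],
  [0,-5,1,0.108,0.009,0],
  [0,-5,0,0.108,0.009,0],
  [0,-5,0,0.108,0.009,0],
  [0,-5,-1,0.108,0.009,0],
  [0,-5,-1,0.108,0.009,0],
  [0,-5,-2,0.108,0.009,0],
  [0,-5,-2,0.108,0.009,0],
  [0,-3,-2,0.108,0.009,0],
  [0,0,0,0,0,0],
])

```text
clock: 9.8
position: [0.6158, -0.0134, 0.0821]
ee_rot: [-1.808, -1.943, -0.543]
force: [-1.0, -1.4, 0.1]
width: 1.003
gripper_force: 0.0
```

Run:
```python
from ov import *
go((.620,.0185,.05),.6,.085); print(observe()['force'],observe()['gripper_force'])
save('scene','s3');save('top','t3')
A=ov('pics/s3.png','scene',(280,130,400,250),4,[]);B=ov('pics/t3.png','top',(290,150,360,210),4,[(circ(.62,.0185,.05,.002),(0,0,255))])
o=np.zeros((480,760,3),np.uint8);o[:,:480]=A;o[:240,480:]=B;cv2.imwrite('pics/z4.png',o)
```

```text
t9.80 mm [  3.2  42.6 -47.7] rot [ 0.011 -0.005  0.012] q [-0.09  0.78  0.55  1.68 -0.95  1.3   0.97] w1.003
[-1.00600835 -1.35177094  0.06697253] 0.0
```

View pics/z4.png

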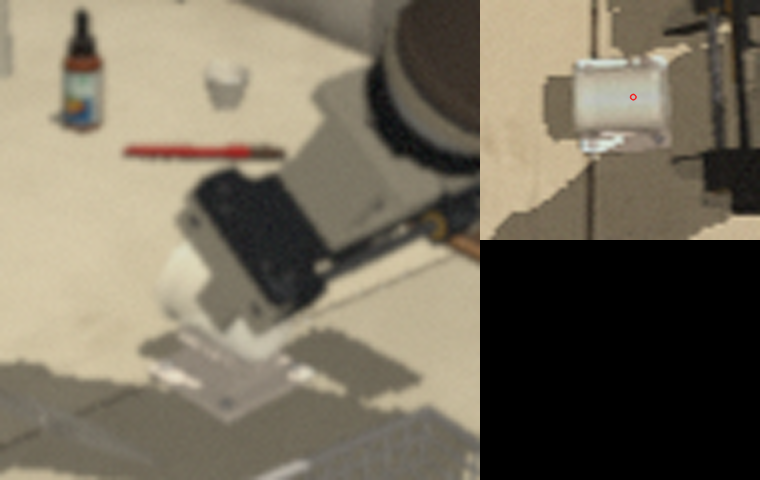

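The beaker lies in the groove: in the top crop its bottom edge is at x=668 and the planned grasp point at 633, about 26 mm in from the bottom. Closing in to regrasp.

Emit:
step_arm([
  [1,7,-8,0.002,0,0.002],
  [1,7,-8,0.002,0,0.002],
  [1,7,-8,0.002,0,0.002],
  [0,7,-8,0.002,0,0.002],
  [0,7,-8,0.002,0,0.002],
  [0,7,-8,0.002,0,0.002],
  [0,0,0,0,0,0],
])

```text
clock: 10.48
position: [0.6191, 0.0401, 0.0344]
ee_rot: [-1.772, -1.958, -0.546]
force: [-0.4, 0.8, -0.0]
width: 0.995
gripper_force: 0.0
```

Emit:
step_arm([
  [0,0,0,0,0,0],
  [0,0,0,0,0,0],
  [0,0,0,0,0,0],
  [0,0,0,0,0,0],
  [0,0,0,0,0,0],
  [0,0,0,0,0,0],
  [0,0,0,0,0,0],
  [0,0,0,0,0,0],
  [0,0,0,0,0,0],
  [0,0,0,0,0,0],
  [0,0,0,0,0,0],
], gripper=0, force=15)

```text
clock: 11.4
position: [0.6182, 0.0366, 0.0362]
ee_rot: [-1.776, -1.956, -0.545]
force: [-8.1, -1.8, 4.9]
width: 0.535
gripper_force: 14.5
```

Run:
```python
from h import *
go((.620,.0185,.05),.6,.085); print(observe()['force'],observe()['gripper_force'])
go((.548,-.26,.13),.6-np.pi/2,-.055)
```

```text
t11.40 mm [ 0.9 -7.4 -1.9] rot [ 0.    -0.004 -0.013] q [-0.14  0.83  0.51  1.71 -1.01  1.22  1.01] w0.535
[-8.12364592 -1.75161714  4.87704591] 14.529281635550433
t11.40 mm [ -71.  -312.3   83. ] rot [-1.572 -0.037 -0.117] q [-0.14  0.83  0.51  1.71 -1.01  1.22  1.01] w0.535
```

Emit:
step_arm([
  [0,0,8,0,0,0],
  [0,0,20,0,0,0],
  [0,-5,20,-0.04,0,0],
  [-5,-13,10,-0.1,-0.002,-0.007],
  [-5,-13,5,-0.1,-0.002,-0.008],
  [-5,-13,4,-0.1,-0.002,-0.008],
  [-5,-13,4,-0.1,-0.002,-0.008],
  [-5,-13,4,-0.1,-0.002,-0.008],
  [-5,-13,4,-0.1,-0.002,-0.008],
  [-5,-13,4,-0.1,-0.003,-0.008],
  [-5,-13,0,-0.1,-0.003,-0.008],
  [-5,-13,0,-0.1,-0.003,-0.008],
  [-5,-13,0,-0.1,-0.003,-0.008],
  [-5,-13,0,-0.1,-0.003,-0.008],
  [-5,-13,0,-0.1,-0.003,-0.008],
  [-5,-13,0,-0.1,-0.003,-0.008],
  [-5,-13,0,-0.1,-0.003,-0.008],
  [-4,-13,0,-0.1,-0.003,-0.008],
  [-5,-10,0,-0.03,-0.003,-0.006],
  [0,0,0,0,0,0],
])

```text
clock: 13.07
position: [0.5399, -0.1733, 0.118]
ee_rot: [1.694, 1.589, -0.889]
force: [-0.8, -0.5, -0.9]
width: 0.537
gripper_force: 14.9
```

Run:
```python
from ov import *
go((.545,-.145,.13),.6-np.pi/2,-.055); print(observe()['force'],observe()['gripper_force'])
bs=[(rect(.5403,-.235,.043,.201,.271,-.055),(0,0,255)),(rect(.5403,-.235,.01,.191,.261,-.055),(0,255,0))]
save('scene','s4');save('top','t4')
A=ov('pics/s4.png','scene',(280,150,500,380),2,bs);B=ov('pics/t4.png','top',(340,150,470,250),2.6,bs)
o=np.zeros((460,790,3),np.uint8);o[:,:440]=A;o[:260,440:440+B.shape[1]]=B;cv2.imwrite('pics/z5.png',o)
```

```text
t13.07 mm [ 4.3 12.7  1.3] rot [0.001 0.005 0.006] q [-1.04  1.18  1.27  1.98 -0.18  0.72  0.02] w0.537
[-0.75772985 -0.50413205 -0.85884261] 14.933177395469102
```

View pics/z5.png

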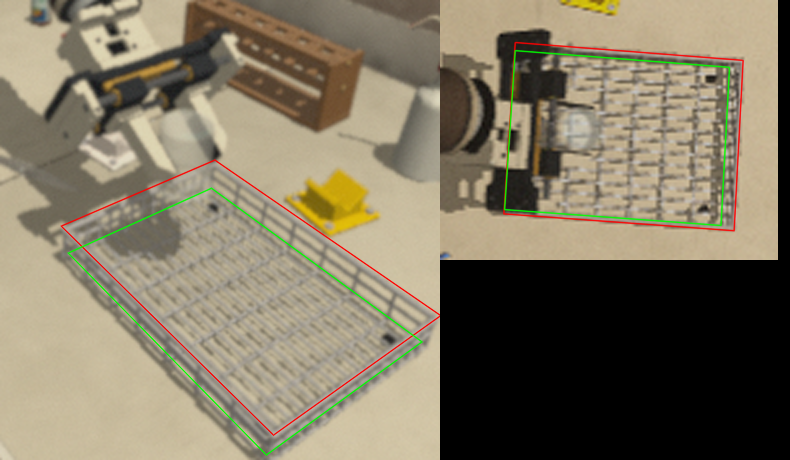

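The overlay shows the basket about 3 px nearer the scene camera than my fit, because the +y edge was taken at its foot and not at the rim. The basket centre is therefore about (0.541, -0.239). The beaker is held mouth down over the +y end, at top crop (575,130). Lowering now.

Emit:
step_arm([
  [2,3,-9,0,0.002,0.003],
  [2,3,-9,0,0.002,0.003],
  [0,2,-9,0,0,0],
  [0,0,-9,0,0,0],
  [0,0,-9,0,0,0],
  [0,0,-9,0,0,0],
  [0,0,-8,0,0,0],
  [0,0,-6,0,0,0],
  [0,0,-4,0,0,0],
  [0,0,-2,0,0,0],
  [0,0,0,0,0,0],
  [0,0,0,0,0,0],
])

```text
clock: 14.17
position: [0.5454, -0.165, 0.0455]
ee_rot: [1.689, 1.595, -0.885]
force: [-1.2, 0.6, -0.5]
width: 0.533
gripper_force: 14.9
```

Run:
```python
from h import *
go((.545,-.15,.048),.6-np.pi/2,-.055); print(observe()['force'],observe()['gripper_force'])
```

```text
t14.17 mm [-1.2 -0.6 -8.2] rot [-0.001  0.005 -0.   ] q [-1.02  1.27  1.17  1.97 -0.24  0.66 -0.03] w0.533
[-1.2333813   0.55377492 -0.50540532] 14.933098010660615
```

Emit:
step_arm([
  [0,0,-2,0,0,0],
  [0,0,-2,0,0,0],
  [0,0,-2,0,0,0],
  [0,0,0,0,0,0],
])

```text
clock: 14.5
position: [0.5452, -0.1648, 0.0388]
ee_rot: [1.689, 1.596, -0.885]
force: [-0.2, 0.1, -0.5]
width: 0.535
gripper_force: 14.9
```

Emit:
step_arm([
  [0,0,-1,0,0,0],
  [0,0,-1,0,0,0],
  [0,0,0,0,0,0],
])

```text
clock: 14.75
position: [0.5455, -0.1652, 0.038]
ee_rot: [1.689, 1.594, -0.885]
force: [-0.4, 1.0, 4.5]
width: 0.535
gripper_force: 15.0
```

Emit:
step_arm([
  [0,0,-1,0,0,0],
  [0,0,0,0,0,0],
])

```text
clock: 14.92
position: [0.5457, -0.1653, 0.0375]
ee_rot: [1.688, 1.594, -0.885]
force: [-1.0, 2.8, 7.7]
width: 0.532
gripper_force: 15.0
```

Firm contact at 7.7 N. Releasing, then backing off along the tool axis.

Emit:
step_arm([
  [0,0,0,0,0,0],
  [0,0,0,0,0,0],
  [0,0,0,0,0,0],
  [0,0,0,0,0,0],
  [0,0,0,0,0,0],
  [0,0,0,0,0,0],
  [0,0,0,0,0,0],
  [0,0,0,0,0,0],
  [0,0,0,0,0,0],
  [0,0,0,0,0,0],
], gripper=1)

```text
clock: 15.75
position: [0.5453, -0.1649, 0.0362]
ee_rot: [1.689, 1.595, -0.885]
force: [0.5, 0.2, 0.8]
width: 0.998
gripper_force: 0.0
```

Emit:
step_arm([
  [1,16,11,0,0,0],
  [1,16,12,0,0,0],
  [1,16,12,0,0,0],
  [1,16,12,0,0,0],
  [0,16,20,0.1,0,0],
  [0,10,25,0.1,0,0],
  [0,10,25,0.1,0,0],
  [0,10,25,0.1,0,0],
  [0,10,10,0.1,0,0],
  [0,10,0,0.1,0,0],
  [0,10,0,0.1,0,0],
  [0,10,0,0.1,0,0],
  [0,10,0,0.1,0,0],
  [0,0,0,0.07,0,0],
  [0,0,0,0,0,0],
])

```text
clock: 17.0
position: [0.5489, -0.0088, 0.1897]
ee_rot: [-2.244, -2.153, 0.04]
force: [0.1, -0.8, -0.5]
width: 1.002
gripper_force: 0.0
```

Run:
```python
from ov import *
bs=[(rect(.541,-.239,.043,.201,.271,-.055),(0,0,255)),(circ(.546,-.15,.01,.0275),(0,255,0)),(circ(.546,-.15,.081,.024),(0,255,0))]
save('scene','s5');save('top','t5')
fo=[(np.array([[.482,.095,.005],[.527,-.028,.005]]),(0,0,255))]
A=ov('pics/s5.png','scene',(300,190,500,380),2.4,bs);B=ov('pics/t5.png','top',(290,150,410,250),2.5,bs+fo)
o=np.zeros((456,790,3),np.uint8);o[:,:480]=A;o[:250,480:780]=B;cv2.imwrite('pics/z6.png',o)
go((.5045,.0338,.10),0,.353)   # forceps: closing axis perpendicular to its length
go((.489,.2443,.05),0,0)
```

```text
t17.10 mm [ -44.5   39.9 -107.3] rot [ 0.008 -0.042  0.39 ] q [-0.77  0.53  1.02  1.83 -0.49  1.12  0.39] w1.002
t17.10 mm [ -60.   250.4 -157.3] rot [ 0.001 -0.043  0.037] q [-0.77  0.53  1.02  1.83 -0.49  1.12  0.39] w1.002
```

View pics/z6.png

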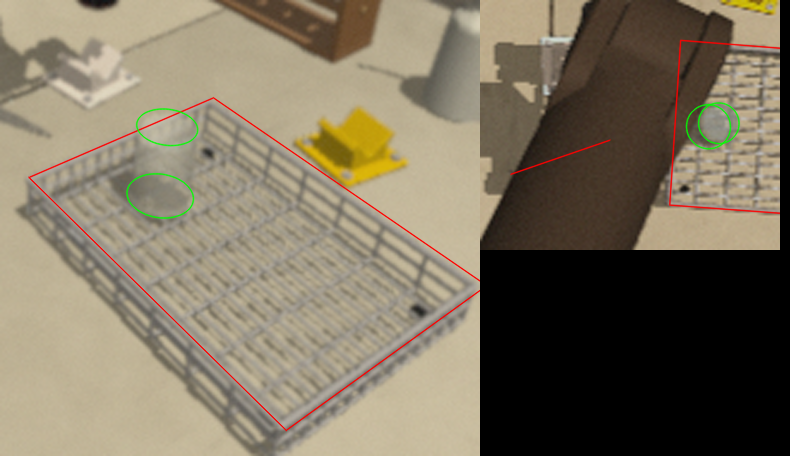

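The beaker stands mouth down on the basket floor (scene crop (165,165)), and the basket overlay now fits. Next the forceps.

Emit:
step_arm([
  [-9,8,-25,0,-0.008,0.078],
  [-9,8,-25,0,-0.008,0.078],
  [-9,8,-25,0,-0.008,0.078],
  [-9,8,-25,0,-0.008,0.078],
  [-9,8,-25,0,-0.008,0.078],
  [0,0,-25,0,0,0],
  [0,0,-10,0,0,0],
  [0,0,0,0,0,0],
], gripper=0.45)

```text
clock: 17.77
position: [0.5028, 0.0358, 0.026]
ee_rot: [1.791, 2.579, -0.017]
force: [-0.7, 0.5, 0.6]
width: 0.477
gripper_force: 0.0
```

Run:
```python
from h import *
go((.5043,.0336,.022),0,.353)
```

```text
t17.77 mm [  1.5  -2.2 -23. ] rot [ 0.01  -0.005 -0.004] q [-0.69  0.61  0.72  2.1  -0.65  0.66  0.82] w0.477
```

Emit:
step_arm([
  [1,-1,-10,0.005,0,0],
  [0,-1,-10,0.005,0,0],
  [0,0,-3,0,0,0],
  [0,0,0,0,0,0],
])

```text
clock: 18.1
position: [0.5053, 0.0326, 0.0049]
ee_rot: [-1.794, -2.576, -0.002]
force: [-0.9, -0.6, 0.9]
width: 0.45
gripper_force: 0.0
```

Emit:
step_arm([
  [0,0,0,0,0,0],
  [0,0,0,0,0,0],
  [0,0,0,0,0,0],
  [0,0,0,0,0,0],
  [0,0,0,0,0,0],
  [0,0,0,0,0,0],
  [0,0,0,0,0,0],
  [0,0,0,0,0,0],
], gripper=0, force=20)

```text
clock: 18.77
position: [0.5055, 0.0332, 0.0055]
ee_rot: [-1.793, -2.577, -0.003]
force: [-0.5, 1.1, 3.7]
width: 0.125
gripper_force: 20.0
```

Forceps gripped at 11.5 mm. Carrying them to the basket.

Emit:
step_arm([
  [0,0,15,0,0,0],
  [0,0,30,0,0,0],
  [0,0,35,0,0,0],
  [0,0,35,0,0,0],
  [-1,-31,5,0,0,-0.041],
  [-1,-31,0,0,0,-0.041],
  [-1,-31,0,0,0,-0.041],
  [-1,-31,0,0,0,-0.041],
  [-1,-31,0,0,0,-0.041],
  [-1,-31,0,0,0,-0.041],
  [-1,-31,0,0,0,-0.041],
  [-1,-31,0,0,0,-0.041],
  [-1,-31,0,0,0,-0.041],
  [-1,-31,0,0,0,-0.041],
  [-1,0,-25,0,0,0],
  [0,0,-25,0,0,0],
  [0,0,0,0,0,0],
])

```text
clock: 20.18
position: [0.4919, -0.2758, 0.0716]
ee_rot: [-2.277, -2.153, -0.0]
force: [-0.7, 0.5, 0.5]
width: 0.126
gripper_force: 20.0
```

Run:
```python
from h import *
go((.494,-.2764,.0345),0,-.055);print(observe()['force'])
```

```text
t20.18 mm [  2.1  -0.6 -56.1] rot [-0.005 -0.005  0.001] q [-0.15  0.65  0.85  1.93 -0.65  0.86  0.99] w0.126
[-0.7276948   0.47849938  0.4646644 ]
```

Emit:
step_arm([
  [1,0,-14,0,0,0],
  [1,0,-14,0,0,0],
  [0,0,-12,0,0,0],
  [0,0,-8,0,0,0],
  [0,0,-5,0,0,0],
  [0,0,0,0,0,0],
])

```text
clock: 20.68
position: [0.4959, -0.2765, 0.0213]
ee_rot: [-2.279, -2.158, -0.003]
force: [-0.2, 0.2, -0.2]
width: 0.126
gripper_force: 20.0
```

Emit:
step_arm([
  [0,0,-2,0,0,0],
  [0,0,-1,0,0,0],
  [0,0,0,0,0,0],
])

```text
clock: 20.93
position: [0.4965, -0.277, 0.0195]
ee_rot: [-2.28, -2.159, -0.004]
force: [0.5, 0.6, -0.1]
width: 0.125
gripper_force: 20.0
```

Emit:
step_arm([
  [0,0,-2,0,0,0],
  [0,0,-1,0,0,0],
  [0,0,0,0,0,0],
])

```text
clock: 21.18
position: [0.4963, -0.2768, 0.0162]
ee_rot: [-2.28, -2.159, -0.003]
force: [-0.4, 0.6, -0.5]
width: 0.128
gripper_force: 20.0
```

Emit:
step_arm([
  [0,0,-1,0,0,0],
  [0,0,0,0,0,0],
])

```text
clock: 21.35
position: [0.4964, -0.277, 0.0155]
ee_rot: [-2.28, -2.159, -0.004]
force: [-0.5, 0.9, 2.4]
width: 0.127
gripper_force: 20.0
```

Touching. Opening slightly, then lifting and moving to the stopper.

Emit:
step_arm([
  [0,0,0,0,0,0],
  [0,0,0,0,0,0],
  [0,0,0,0,0,0],
  [0,0,0,0,0,0],
  [0,0,10,0,0,0],
  [0,0,35,0,0,0],
  [0,0,35,0,0,0],
  [0,0,35,0,0,0],
], gripper=0.3)

```text
clock: 22.02
position: [0.4956, -0.277, 0.132]
ee_rot: [-2.281, -2.157, -0.002]
force: [1.3, -0.0, -0.2]
width: 0.299
gripper_force: 0.0
```

Emit:
step_arm([
  [0,37,0,0,0,0],
  [0,37,0,0,0,0],
  [0,37,0,0,0,0],
  [0,37,0,0,0,0],
  [0,37,0,0,0,0],
  [0,37,0,0,0,0],
  [0,37,0,0,0,0],
  [0,37,0,0,0,0],
  [0,37,0,0,0,0],
  [0,37,0,0,0,0],
  [0,37,0,0,0,0],
  [-1,37,0,0,0,0.005],
  [-2,37,0,0,0,0.02],
  [-4,37,0,0,0,0.03],
  [0,0,-30,0,0,0],
  [0,0,-30,0,0,0],
  [0,0,0,0,0,0],
], gripper=0.6)

```text
clock: 23.43
position: [0.4862, 0.2414, 0.0668]
ee_rot: [-2.216, -2.222, 0.006]
force: [-1.1, 0.1, -0.1]
width: 0.599
gripper_force: 0.0
```

Run:
```python
from ov import *
go((.489,.2443,.024),0,0);print(observe()['force'])
save('scene','s6');save('top','t6')
bs=[(rect(.541,-.239,.043,.201,.271,-.055),(0,0,255))]
A=ov('pics/s6.png','scene',(200,140,500,380),1.6,bs);B=ov('pics/t6.png','top',(350,150,470,250),2.5,[])
o=np.zeros((384,790,3),np.uint8);o[:,:480]=A;o[:250,480:780]=B;cv2.imwrite('pics/z7.png',o)
```

```text
t23.43 mm [  2.8   2.9 -61.8] rot [ 0.    -0.005 -0.002] q [-1.17  0.66  0.92  1.99 -0.71  0.85  0.14] w0.599
[-1.09324328  0.0753954  -0.13365395]
```

View pics/z7.png

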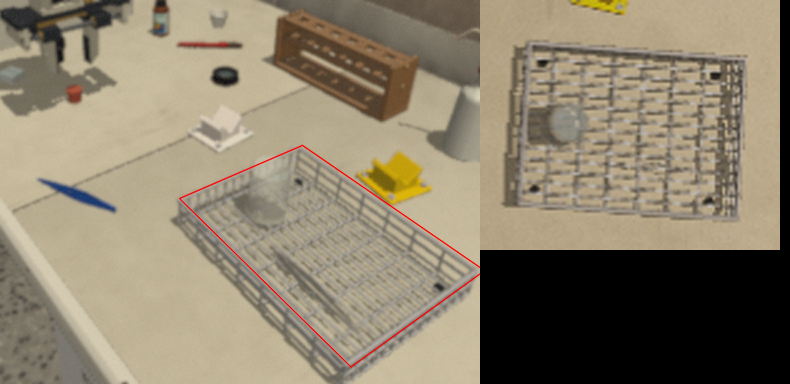

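The beaker and forceps both lie in the basket, the forceps from crop (275,250) to (345,315), and the stopper is untouched at (74,93). Grasping the stopper.

Emit:
step_arm([
  [1,1,-15,0,0,0],
  [1,1,-15,0,0,0],
  [1,1,-15,0,0,0],
  [0,0,-11,0,0,0],
  [0,0,-5,0,0,0],
  [0,0,0,0,0,0],
])

```text
clock: 24.03
position: [0.4925, 0.2437, 0.0095]
ee_rot: [-2.221, -2.219, -0.003]
force: [-0.5, 0.1, 0.4]
width: 0.601
gripper_force: 0.0
```

Emit:
step_arm([
  [0,0,0,0,0,0],
  [0,0,0,0,0,0],
  [0,0,0,0,0,0],
  [0,0,0,0,0,0],
  [0,0,0,0,0,0],
  [0,0,0,0,0,0],
  [0,0,0,0,0,0],
  [0,0,0,0,0,0],
], gripper=0, force=12)

```text
clock: 24.7
position: [0.4923, 0.2442, 0.0094]
ee_rot: [-2.22, -2.22, -0.003]
force: [-0.4, 0.6, 3.2]
width: 0.271
gripper_force: 12.0
```

Emit:
step_arm([
  [0,0,15,0,0,0],
  [0,0,38,0,0,0],
  [0,0,38,0,0,0],
  [0,0,38,0,0,0],
  [6,-36,5,0,0,-0.004],
  [6,-36,0,0,0,-0.004],
  [6,-36,0,0,0,-0.004],
  [6,-36,0,0,0,-0.004],
  [6,-36,0,0,0,-0.004],
  [6,-36,0,0,0,-0.004],
  [6,-36,0,0,0,-0.004],
  [6,-36,0,0,0,-0.004],
  [6,-36,0,0,0,-0.004],
  [6,-36,0,0,0,-0.004],
  [6,-36,0,0,0,-0.004],
  [6,-36,0,0,0,-0.004],
  [6,-36,0,0,0,-0.004],
  [6,-36,0,0,0,-0.004],
  [6,-31,0,0,0,0],
  [0,0,0,0,0,0],
])

```text
clock: 26.37
position: [0.5808, -0.2992, 0.1439]
ee_rot: [2.289, 2.148, -0.002]
force: [-2.1, -0.3, 0.6]
width: 0.269
gripper_force: 12.0
```

Run:
```python
from h import *
go((.583,-.291,.0194+.019),0,-.055);print(observe()['force'])
```

```text
t26.37 mm [   2.2    8.2 -124.5] rot [0.003 0.001 0.008] q [-0.15  0.7   0.9   1.65 -0.6   1.1   0.86] w0.269
[-2.08669836 -0.33642196  0.64658749]
```

Emit:
step_arm([
  [1,3,-25,0,0,0],
  [1,3,-25,0,0,0],
  [0,2,-25,0,0,0],
  [0,0,-20,0,0,0],
  [0,0,-13,0,0,0],
  [0,0,-9,0,0,0],
  [0,0,0,0,0,0],
  [0,0,0,0,0,0],
])

```text
clock: 27.03
position: [0.5844, -0.2833, 0.0266]
ee_rot: [-2.282, -2.157, -0.003]
force: [0.3, 0.2, 1.0]
width: 0.268
gripper_force: 12.0
```

Emit:
step_arm([
  [0,0,-2,0,0,0],
  [0,0,-1,0,0,0],
  [0,0,0,0,0,0],
])

```text
clock: 27.28
position: [0.5847, -0.2831, 0.0239]
ee_rot: [-2.282, -2.158, -0.004]
force: [0.6, 0.7, -0.2]
width: 0.271
gripper_force: 12.0
```

Emit:
step_arm([
  [0,0,-2,0,0,0],
  [0,0,-1,0,0,0],
  [0,0,0,0,0,0],
])

```text
clock: 27.53
position: [0.5843, -0.2828, 0.0202]
ee_rot: [-2.281, -2.157, -0.003]
force: [-0.1, 0.1, -0.5]
width: 0.267
gripper_force: 12.0
```

Emit:
step_arm([
  [0,0,-1,0,0,0],
  [0,0,-1,0,0,0],
  [0,0,0,0,0,0],
])

```text
clock: 27.78
position: [0.5841, -0.2833, 0.0189]
ee_rot: [-2.282, -2.157, -0.003]
force: [-2.3, 1.1, 8.1]
width: 0.267
gripper_force: 12.0
```

Emit:
step_arm([
  [0,0,0,0,0,0],
  [0,0,0,0,0,0],
  [0,0,0,0,0,0],
  [0,0,0,0,0,0],
  [0,0,0,0,0,0],
  [0,0,5,0,0,0],
  [0,0,10,0,0,0],
  [0,0,30,0,0,0],
  [0,0,35,0,0,0],
  [0,0,35,0,0,0],
  [-15,30,20,0,0,0],
  [-15,35,0,0,0,0],
  [-15,35,0,0,0,0],
  [-15,35,0,0,0,0],
  [-15,35,0,0,0,0],
  [-15,35,0,0,0,0],
  [-15,35,0,0,0,0],
  [-15,35,0,0,0,0],
  [0,35,0,0,0,0],
  [0,0,0,0,0,0],
], gripper=0.45)

```text
clock: 29.45
position: [0.4634, 0.0345, 0.1532]
ee_rot: [-2.269, -2.165, -0.005]
force: [-0.1, 1.0, 0.0]
width: 0.453
gripper_force: 0.0
```

Run:
```python
from ov import *
s=save('scene','s7');save('top','t7')
bs=[(rect(.541,-.239,.01,.180,.25,-.055),(0,0,255))]
A=ov('pics/s7.png','scene',(190,140,500,380),1.6,[]);B=ov('pics/t7.png','top',(350,150,470,250),2.4,bs)
o=np.zeros((384,790,3),np.uint8);o[:,:496]=A;o[:240,496:784]=B;cv2.imwrite('pics/z8.png',o)
print(observe()['clock'])
```

```text
29.55
```

View pics/z8.png

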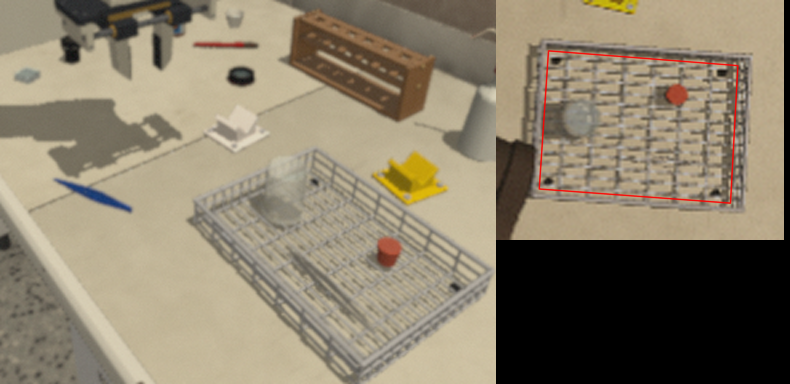

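All three things are in the basket: the beaker mouth down at scene crop (285,190), the stopper upright at (388,250) and the forceps flat at (330,285). The bystanders haven't moved and the arm is clear, so I'm handing in.

```bash
python3 -c "
from cell import job
print(job.sign_off())"
```

```text
the job is handed in; nothing more can be done
None
```

The job is handed in at about 29.6 s on the clock: the beaker was let go in the white rest, regrasped, and stands mouth down in the basket with the stopper and forceps; the bystanders stayed put in the last picture, and sign-off gave no verdict.

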